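# Seat a dial foot on the key and clamp it

### The arm

A 6-joint arm with a two-finger parallel gripper is mounted at the origin on a cart in front of the work surface, level with it; the furniture and walls round the work are solid. World frame = base frame: x ahead of the robot, y to its left, z up, the work surface at z = 0. Lengths are in m, angles in rad, forces in N, time in s.
With the tool pointing down it reaches from about 0.35 to 0.975 m from the base axis. Payload 4.9 kg.
Tool frame: the origin (TCP) lies at the very end of the fingers, on their centre line; the grasp point (between the pads) lies 19 mm behind it; x points along the fingers, z is the direction in which the jaws open and shut, and the axes are right-handed (so a half turn about x gives the same grasp; the last joint's range is limited). The gripper opens to 85 mm and grips with 20 to 120 N. Pads are 22 mm wide; open, the fingers measure 114 mm over their backs; the gripper's body (76 mm by 85 mm) begins 54 mm behind the grasp point. The pads swing forward as they close: fully open they stand 13 mm farther back than shut.
Start: joints at [1.076, 0.053, 1.613, -0, 1.476, -0.119], TCP at [0.229, 0.581, 0.231] pointing down, gripper open.
Joint ranges: [-3.01, 3.01], [-1.01, 2.22], [0.06, 2.58], [-1.02, 4.17], [0.09, 2.62], [-3.14, 3.14]. Speed limits (rad/s): [2.57, 2.57, 3.14, 3.14, 3.14, 3.14].

### API

Orientations are given as a unit quaternion [w, x, y, z].
In Python, from plant import manip, viewer gives the robot as it stands.
- The arm moves only by the shell command python3 -m inch 'ROWS'. ROWS is JSON, a list of rows, each an object with "fingers": the opening, from -1 (shut) to 1 (fully open), so that 0 is half open; "delta_pos": the shift along the tool's x, y, z in cm, a list of three; "twist": the turn, a rotation vector about the tool's x, y, z in degrees, a list of three. A call has 1 to 5 rows; each row shifts and turns the commanded pose from where the row before left it, along the tool's axes as they then stand; what a row does not reach is not made up. A row lasts 1/8 s, in which the tool goes at most 62.5 mm and 10.7 degrees, less where a joint would pass 70% of its speed; a pose out of reach is approached as far as the arm can. A call is refused whole if a number of a shift passes 6.25 or a number of a turn 10.7, either way. A call with a gripper value outside its range is refused whole. The fingers move at their own pace and stop on an object; the grip force is fixed at half the most. Time passes only in rows, so rows that do not move let the fingers close. It gives the time, the measured TCP pose, the force and the opening at its end, in the units of the state.
- manip.state(): the state, without advancing time (a new reading comes with each control period).
- viewer.grab_frame(name): name is "scene" or "top" or "wrist"; returns a dict with "pixels" (420x560x3 uint8, blue, green, red), "range_z" (420x560 float32, m along the optical axis (not along the pixel's ray), 0 where there is no reading), "K" (3x3 intrinsics, pixels), "pose" (4x4, takes a point from camera to world coordinates). Camera axes: x right, y down, z forward; pixel columns grow to the right and rows downward; lengths in m; the calibration is good to about 2 mm. A picture is of the moment at which its call begins.
- manip.job_done(): hands the job in, once; it reports no verdict.
The state is a dict: "time": time; "joint_pos": joint angles; "joint_vel": joint speeds; "joint_efforts": joint torques, N m; "tool_pos": TCP position; "tool_rot": TCP orientation; "contact_force": force on the tool from outside, world axes, zero at the start; "ft_torque": the same for the moment, N m; "gripper_width": opening from 0.0 (shut) to 1.0 (fully open).
Only numpy, scipy, OpenCV 4.12 (cv2) and the standard library are available. Lean on these libraries where they do the work, as an engineer would, in place of code of your own. Each camera call takes 0.05 s, during which the arm holds its last target.

### The job

Load the grooved beech dial foot into the nest of the clamping fixture, groove down: with light pressure feel along the nest for the cross key until the foot drops over it, and make sure it sits fully down on the nest floor. Only then swing the clamp handle down until it locks with the rubber tip on the foot. Be gentle, never force the foot or the clamp, and leave the blank and the tape dispenser alone.

Things in the scene. Friction and masses are not known exactly. Their poses are not given: they have to be found in the camera images.
- foot_center (a point): Centre (23 mm up) of the dial foot: a loose beech block, 84 mm long (y), 36 wide (x), 46 high (z), about 0.1 kg, with a groove 13 mm wide and 7 deep across the middle of its underside (along x), seen on both long sides. It fits the nest either way round. Grip it across the 36 mm in its upper 30 mm, to clear rails and pad.
- nest: Nest, fixed; origin mid floor, 13 mm above the bench. Open channel along y, 39 mm between rails at x=+-19.5, y=+-62, 10 high, rounded. Across it a steel key, 10 mm wide, 6 high, not measured: set by hand within 9 mm of y=0, held by its screw; enters the foot's groove. A sprung pad (13 high) in the -x rail grips the foot: the last 6 mm down take 2 to 8 N, it won't drop by itself.
- clamp_handle (a joint): Handle of the toggle clamp at the nest's -y end, rad. 1.35: open, nearly upright, arm upright too. 0: shut, about level, locked; at 0.08 it passes dead centre and snaps shut. From 0.9 arm and handle sink by their weight until the tip rests on the foot (about 0.3); the rest takes up to 12 N at the grip, far more if the foot sits high. Axis along the nest's x, at y=-165, z=+59 mm in its frame.
- handle_grip (a point): Middle of the handle's round black grip (19 mm thick, 66 long, 34 to 100 mm from the handle's axis), 70 mm from the axis. Shut, it lies at y=-235, z=+52 mm in the nest's frame; open, at y=-187, z=+125. Push it away from the nest and down, in an arc; 45 mm of room between it and the upright arm.
- spindle: Sprung rubber-tipped spindle at the end of the clamp arm, 18 mm thick; origin on its axis, the tip's face 20 mm along its -z. Shut, it stands over the nest's y=0 and presses a foot that is fully down with some 8 N; its spring has 8 mm travel, too little for a foot that stands on the key. Open, it stands upright at the clamp, clear of the nest.
- blank: Loose beech block 60 x 36 x 46 mm without a groove; origin mid underside. Not part of the job.
- tape_dispenser: Dark desk tape dispenser, 177 x 52 x 98 mm, origin mid underside. Not part of the job.

How it is judged:
On the way:
1. the foot sits fully down over the key on the nest floor while the clamp is still open (z of foot_center in the frame of nest between 0.02 and 0.0245 m and x of foot_center in the frame of nest between -0.004 and 0.004 m and y of foot_center in the frame of nest between -0.014 and 0.014 m and angle between foot_center's own z axis and vertical below 0.04 rad and angle between the y axis of foot_center and the y axis of nest, either way round below 0.08 rad and value of joint clamp_handle above 0.7 rad), for 0.3 s.
At the end, for the whole second after the job is handed in: The foot sits on the nest floor over the key (within 1.5 mm of fully down, level, along the nest) and the clamp handle is down and locked (under 0.05 rad), its tip pressing on the foot (over 3 N), everything at rest (z of foot_center in the frame of nest between 0.02 and 0.0245 m and x of foot_center in the frame of nest between -0.004 and 0.004 m and y of foot_center in the frame of nest between -0.014 and 0.014 m and angle between foot_center's own z axis and vertical below 0.04 rad and angle between the y axis of foot_center and the y axis of nest, either way round below 0.08 rad and value of joint clamp_handle below 0.05 rad and linear speed of dial_foot below 0.02 m/s and contact force between spindle and dial_foot above 3 N); the robot touches nothing.
It fails at once if the foot forced against the nest or its key (over 45 N) (contact force between dial_foot and nest above 45 N).
It fails at once if the clamp closed on a foot that is not fully down (value of joint clamp_handle below 0.3 rad and z of foot_center in the frame of nest above 0.026 m).
It fails at once if the blank moved by more than 20 mm (distance of blank from where it was at the start of the episode above 0.02 m).
It fails at once if the tape dispenser moved by more than 20 mm (distance of tape_dispenser from where it was at the start of the episode above 0.02 m).
It also fails if it takes over 58 s, if anything falls off the work surface, if the arm or the gripper's body presses on something with over 40 N, if the wrist force passes 120 N, or if a joint passes its speed limit or range.

## Working session

There is one attempt and no reset: what is moved stays moved. The work goes in short steps, Python scripts to look and compute and a shell command to move; the robot and the scene stay as the last step left them, time stands still between calls to the robot, and variables do not carry over. Pictures are saved under pics/ and viewed, and the job is handed in when it is done.

```bash
mkdir -p pics; ls; python3 - <<'E'
from plant import manip, viewer
import cv2,numpy as np
for n in ["scene","top","wrist"]:
    f=viewer.grab_frame(n); cv2.imwrite(f"pics/{n}0.png",f["pixels"]); np.savez(f"pics/{n}0.npz",**f)
    print(n,f["K"].round(1).tolist(),f["pose"].round(3).tolist())
print(manip.state())
E
```

```text
pics
scene [[484.1, 0.0, 274.1], [0.0, 484.1, 208.8], [0.0, 0.0, 1.0]] [[0.529, -0.465, 0.71, -0.239], [-0.849, -0.293, 0.44, -0.422], [0.003, -0.835, -0.55, 0.664], [0.0, 0.0, 0.0, 1.0]]
top [[543.5, 0.0, 278.6], [0.0, 543.5, 209.8], [0.0, 0.0, 1.0]] [[0.027, -0.998, 0.053, 0.433], [-1.0, -0.027, -0.002, 0.072], [0.003, -0.053, -0.999, 1.197], [0.0, 0.0, 0.0, 1.0]]
wrist [[326.3, 0.0, 277.8], [0.0, 326.3, 205.8], [0.0, 0.0, 1.0]] [[0.367, 0.883, 0.292, 0.155], [0.93, -0.348, -0.118, 0.61], [-0.002, 0.315, -0.949, 0.373], [0.0, 0.0, 0.0, 1.0]]
{'time': 0.15, 'joint_pos': array([ 1.07601411e+00,  5.32469292e-02,  1.61396010e+00, -5.40478907e-06,
        1.47601643e+00, -1.18971627e-01]), 'joint_vel': array([-0.00041714, -0.00414522, -0.00398645, -0.00037438, -0.00221333,
        0.00180978]), 'joint_efforts': array([ 1.15968596e-03, -3.94244421e+01, -3.70721877e+01, -1.08432087e-04,
        4.61309872e-03,  1.45441845e-05]), 'tool_pos': array([0.22914513, 0.58095935, 0.23033063]), 'tool_rot': array([ 0.58408834, -0.39806531,  0.58511022,  0.39753094]), 'contact_force': array([-0.24230861,  0.79098441, -0.61203831]), 'ft_torque': array([0.00879573, 0.03000405, 0.00779374]), 'gripper_width': 1.001402049669383}
```

View pics/scene0.png

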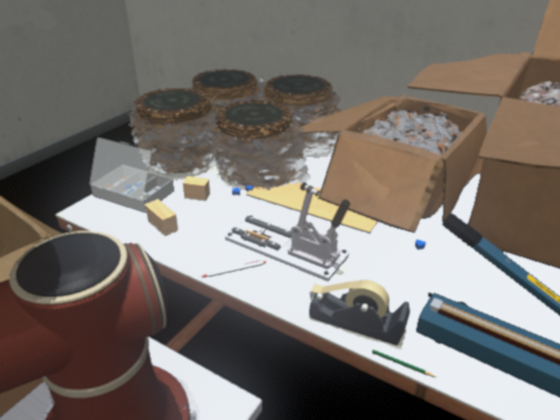

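View pics/top0.png

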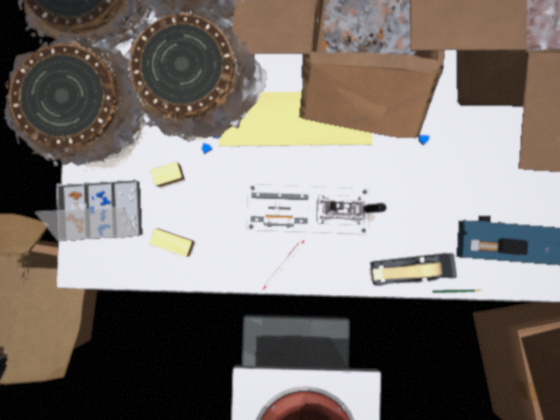

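View pics/wrist0.png

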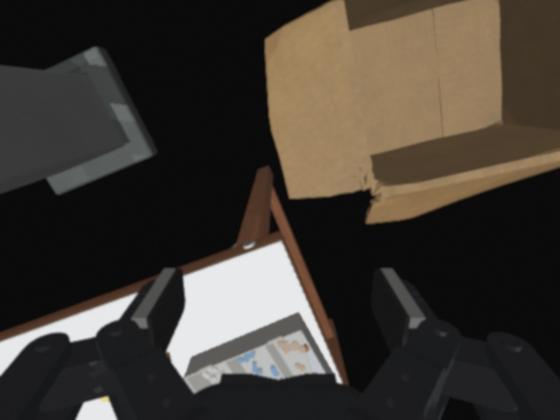

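The top view shows the long block (probably the foot) at about (171,242) and the short one (blank) at about (166,174). The nest is at about (280,208) and the handle grip at (375,208).

```bash
cat > h.py <<'E'
import numpy as np,cv2
def pt(f,u,v,z=None):
    K,P=f["K"],f["pose"]
    r=np.array([(u-K[0,2])/K[0,0],(v-K[1,2])/K[1,1],1.])
    if z is None: d=f["range_z"][int(round(v)),int(round(u))]
    else:
        d=(z-P[2,3])/(P[:3,:3]@r)[2]
    return P[:3,:3]@(r*d)+P[:3,3]
def cloud(f):
    K,P=f["K"],f["pose"]; v,u=np.mgrid[:420,:560]; d=f["range_z"]
    p=np.stack([(u-K[0,2])/K[0,0]*d,(v-K[1,2])/K[1,1]*d,d],-1)@P[:3,:3].T+P[:3,3]
    p[d==0]=np.nan
    return p
def R(q):
    from scipy.spatial.transform import Rotation as Q
    return Q.from_quat([q[1],q[2],q[3],q[0]]).as_matrix()
E
python3 - <<'E'
from h import *
f=dict(np.load("pics/top0.npz")); im=f["pixels"]
cv2.imwrite("pics/topz1.png",cv2.resize(im[155:265,140:210],None,fx=7,fy=5.4,interpolation=cv2.INTER_CUBIC)[:, :] if 0 else cv2.resize(im[155:265,135:215],None,fx=5.4,fy=5.4,interpolation=cv2.INTER_CUBIC))
cv2.imwrite("pics/topz2.png",cv2.resize(im[175:240,240:390],None,fx=5.3,fy=5.3,interpolation=cv2.INTER_CUBIC))
g=dict(np.load("pics/scene0.npz")); im=g["pixels"]
cv2.imwrite("pics/scz.png",cv2.resize(im[170:285,140:360],None,fx=3.6,fy=3.6,interpolation=cv2.INTER_CUBIC))
p=cloud(f)
for nm,(a,b,c,d) in dict(foot=(225,262,145,198),blank=(158,192,145,190)).items():
    q=p[a:b,c:d].reshape(-1,3); q=q[(q[:,2]>.035)&(q[:,2]<.06)]
    uv=q[:,:2].astype(np.float32)*1000
    r=cv2.minAreaRect(uv); print(nm,len(q),q.mean(0).round(4),np.median(q[:,2]),r)
E
```

```text
foot 700 [0.4203 0.2965 0.0475] 0.047557217296043786 ((420.2363586425781, 297.24102783203125), (84.76921081542969, 36.4329719543457), 72.69989776611328)
blank 505 [0.566  0.3119 0.0474] 0.04776528773957334 ((566.555419921875, 312.62713623046875), (36.488956451416016, 60.04595947265625), 19.44940948486328)
```

View pics/topz1.png

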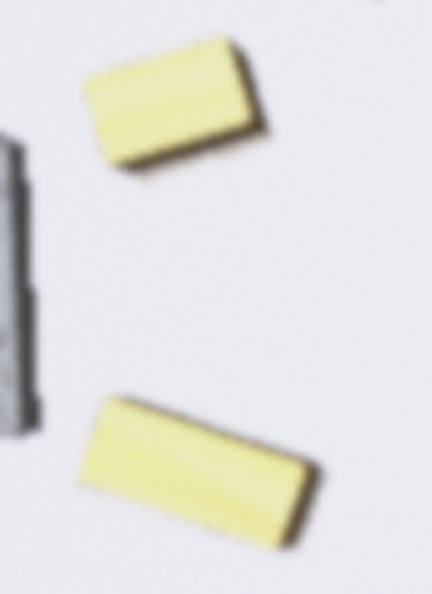

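View pics/topz2.png

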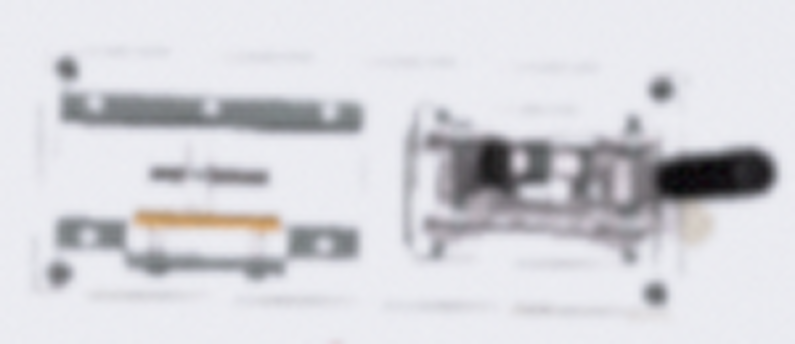

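View pics/scz.png

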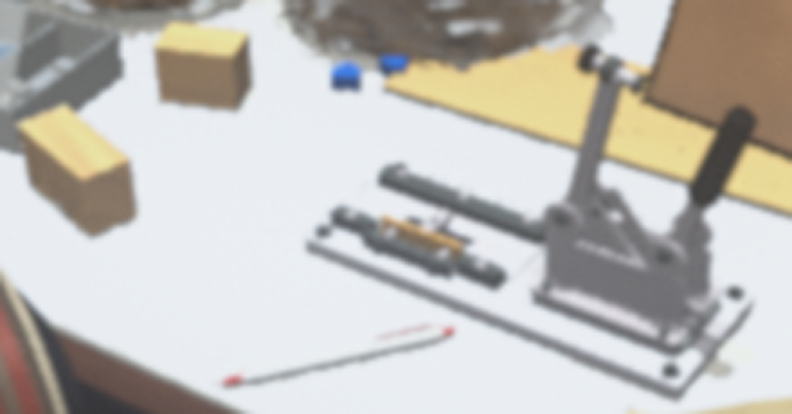

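```bash
python3 - <<'E'
from h import *
f=dict(np.load("pics/top0.npz"))
z2=lambda u,v,z:pt(f,240+(u+.5)/5.3-.5,175+(v+.5)/5.3-.5,z)
for n,u,v,z in [("railT L",62,110,.023),("T R",362,117,.023),("B L",57,234,.023),("B R",358,242,.023),("T inner L",62,123,.023),("T innR",362,131,.023),("B innL",57,219,.023),("B innR",358,227,.023),("key L",188,185,.019),("key R",208,185,.019),("bar L",150,175,.013),("bar R",268,178,.013),("screws",66,68,.013),("",662,90,.013),("",59,273,.013),("",655,294,.013)]:
    print(n,z2(u,v,z).round(4))
p=cloud(f)
# grip pts and others by height
for z0,z1 in [(.02,.03),(.05,.3)]:
    q=p[178:238,245:390].reshape(-1,3);q=q[(q[:,2]>z0)&(q[:,2]<z1)]
    print(z0,len(q),q.min(0).round(3),q.max(0).round(3))
print([pt(f,u,208).round(3) for u in (360,366,372,378,382)])
g=dict(np.load("pics/scene0.npz"))
s=lambda u,v:pt(g,140+u/3.6,170+v/3.6)
print("grip scene",s(742,115).round(3),s(725,155).round(3),s(710,190).round(3),"spindle",s(608,65).round(3),s(590,58).round(3))
E
```

```text
railT L [0.5254 0.1297 0.023 ]
T R [0.5259 0.007  0.023 ]
B L [0.4746 0.1302 0.023 ]
B R [0.4747 0.0074 0.023 ]
T inner L [0.52   0.1295 0.023 ]
T innR [0.5201 0.0069 0.023 ]
B innL [0.4807 0.1304 0.023 ]
B innR [0.4808 0.0075 0.023 ]
key L [0.4963 0.0774 0.019 ]
key R [0.4965 0.0692 0.019 ]
bar L [0.5003 0.0932 0.013 ]
bar R [0.5004 0.0445 0.013 ]
screws [0.5436 0.1291 0.013 ]
 [ 0.5412 -0.1171  0.013 ]
 [0.459  0.1294 0.013 ]
 [ 0.457  -0.1158  0.013 ]
0.02 1423 [ 0.454 -0.123  0.02 ] [0.547 0.133 0.03 ]
0.05 782 [ 0.48  -0.134  0.05 ] [ 0.52  -0.016  0.184]
[array([ 0.5  , -0.097,  0.088]), array([ 0.498, -0.102,  0.128]), array([ 0.497, -0.111,  0.148]), array([ 0.496, -0.119,  0.168]), array([ 0.497, -0.126,  0.168])]
grip scene [ 0.497 -0.128  0.166] [ 0.489 -0.124  0.144] [ 0.491 -0.116  0.116] spindle [ 0.492 -0.05   0.175] [ 0.493 -0.038  0.175]
```

```bash
cat >> h.py <<'E'
def plan(pos,yaw_z=None,st=None):
    """pos: target TCP; yaw_z: desired jaw axis angle (deg, world, mod 180), tool straight down"""
    from plant import manip
    from scipy.spatial.transform import Rotation as Q
    s=manip.state() if st is None else st
    M=R(s["tool_rot"]); d=(np.array(pos)-s["tool_pos"])*100
    print("t",round(s["time"],2),"pos",s["tool_pos"].round(4),"F",s["contact_force"].round(1),"w",round(s["gripper_width"],3),"j6",s["joint_pos"][5].round(2))
    print("M\n",M.round(3)); print("delta tool cm (cur axes)",(M.T@d).round(2))
    if yaw_z is not None:
        a=np.radians(yaw_z)
        for k in (0,np.pi):
            z=np.array([np.cos(a+k),np.sin(a+k),0]);x=np.array([0,0,-1.]);y=np.cross(z,x)
            T=np.c_[x,y,z]; rv=Q.from_matrix(M.T@T).as_rotvec(degrees=True); print("twist",rv.round(1),"delta in target axes",(T.T@d).round(2))
E
python3 - <<'E'
from h import *
plan([0.4203,0.2970,0.15],-17.3)
E
```

```text
t 0.15 pos [0.2291 0.581  0.2303] F [-0.2  0.8 -0.6] w 1.001 j6 -0.12
M
 [[-0.001 -0.93   0.367]
 [-0.001  0.367  0.93 ]
 [-1.     0.    -0.002]]
delta tool cm (cur axes) [  8.06 -28.2  -19.39]
twist [85.8 -0.1  0.1] delta in target axes [  8.03 -21.43  26.69]
twist [-94.2  -0.1  -0.1] delta in target axes [  8.03  21.43 -26.69]
```

```bash
python3 -m inch '[{"fingers":1,"delta_pos":[0,-4.7,-3.2],"twist":[0,0,0]},{"fingers":1,"delta_pos":[0,-4.7,-3.2],"twist":[0,0,0]},{"fingers":1,"delta_pos":[0,-4.7,-3.2],"twist":[0,0,0]},{"fingers":1,"delta_pos":[0,-4.7,-3.2],"twist":[0,0,0]},{"fingers":1,"delta_pos":[0,-4.7,-3.2],"twist":[0,0,0]}]'
python3 -m inch '[{"fingers":1,"delta_pos":[0,-4.7,-3.3],"twist":[0,0,0]},{"fingers":1,"delta_pos":[1,0,0],"twist":[10.6,0,0]},{"fingers":1,"delta_pos":[1,0,0],"twist":[10.6,0,0]},{"fingers":1,"delta_pos":[1,0,0],"twist":[10.6,0,0]},{"fingers":1,"delta_pos":[1,0,0],"twist":[10.6,0,0]}]'
python3 -m inch '[{"fingers":1,"delta_pos":[0,0,0],"twist":[10.6,0,0]},{"fingers":1,"delta_pos":[0,0,0],"twist":[10.6,0,0]},{"fingers":1,"delta_pos":[0,0,0],"twist":[10.6,0,0]},{"fingers":1,"delta_pos":[0,0,0],"twist":[10.6,0,0]},{"fingers":1,"delta_pos":[0,0,0],"twist":[0,0,0]}]'
python3 - <<'E'
from h import *
from plant import viewer
plan([0.4203,0.2970,0.15],-17.3)
f=viewer.grab_frame("wrist");cv2.imwrite("pics/w1.png",f["pixels"]);np.savez("pics/w1.npz",**f)
E
```

```text
time: 0.78
tool_pos: [0.3898, 0.3446, 0.231]
tool_rot: [0.585, -0.398, 0.585, 0.398]
contact_force: [1.1, 0.3, 0.7]
gripper_width: 1.003
time: 1.4
tool_pos: [0.4207, 0.2981, 0.1906]
tool_rot: [0.689, -0.157, 0.69, 0.157]
contact_force: [-0.2, 0.1, -0.1]
gripper_width: 1.001
time: 2.02
tool_pos: [0.4206, 0.2982, 0.1909]
tool_rot: [0.7, 0.1, 0.7, -0.1]
contact_force: [-0.6, -0.2, -0.8]
gripper_width: 1.001
t 2.02 pos [0.4206 0.2982 0.1909] F [-0.6 -0.2 -0.8] w 1.001 j6 0.76
M
 [[-0.001  0.279  0.96 ]
 [-0.     0.96  -0.279]
 [-1.    -0.    -0.   ]]
delta tool cm (cur axes) [ 4.09 -0.13  0.  ]
twist [ 1.1 -0.   0. ] delta in target axes [ 4.09 -0.13  0.  ]
twist [-178.9   -0.    -0. ] delta in target axes [ 4.09  0.13 -0.  ]
```

View pics/w1.png

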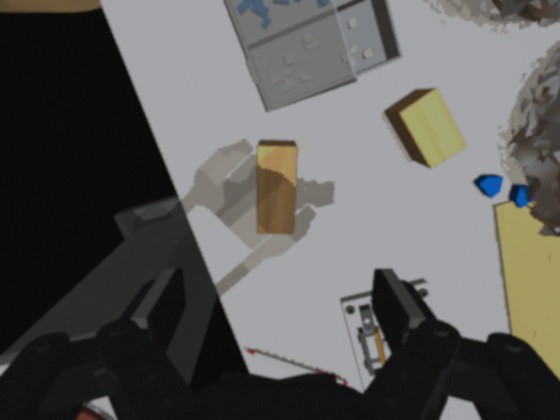

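The foot spans (257–297, 148–234) and lies square between the jaws. I'll cross-check its pose with the wrist depth.

```bash
python3 - <<'E'
from h import *
f=dict(np.load("pics/w1.npz"));p=cloud(f)
q=p[130:250,240:315].reshape(-1,3);q=q[(q[:,2]>.038)&(q[:,2]<.06)]
print(len(q),np.median(q[:,2]),cv2.minAreaRect(q[:,:2].astype(np.float32)*1000))
E
```

```text
3450 0.04580947065237284 ((420.2267150878906, 297.2012939453125), (84.35936737060547, 35.89335632324219), 71.9105224609375)
```

```bash
python3 -m inch '[{"fingers":1,"delta_pos":[5,-0.1,0],"twist":[1.5,0,0]},{"fingers":1,"delta_pos":[5,0,0],"twist":[0,0,0]},{"fingers":1,"delta_pos":[4,0,0],"twist":[0,0,0]},{"fingers":1,"delta_pos":[3.3,0,0],"twist":[0,0,0]},{"fingers":0.3,"delta_pos":[0,0,0],"twist":[0,0,0]}]'
python3 - <<'E'
from h import *
from plant import viewer
plan([0.4202,0.2972,0.018],-17.8)
E
python3 -m inch '[{"fingers":-1,"delta_pos":[0,0,0],"twist":[0,0,0]},{"fingers":-1,"delta_pos":[0,0,0],"twist":[0,0,0]},{"fingers":-1,"delta_pos":[0,0,0],"twist":[0,0,0]},{"fingers":-1,"delta_pos":[0,0,0],"twist":[0,0,0]}]'
```

```text
time: 2.7
tool_pos: [0.418, 0.296, 0.0153]
tool_rot: [0.697, 0.107, 0.701, -0.11]
contact_force: [-0.1, -1.3, -0.2]
gripper_width: 0.816
t 2.7 pos [0.418  0.296  0.0153] F [-0.1 -1.3 -0.2] w 0.816 j6 0.78
M
 [[-0.006  0.304  0.953]
 [-0.003  0.953 -0.304]
 [-1.    -0.005 -0.005]]
delta tool cm (cur axes) [-0.27  0.18  0.17]
twist [ 0.1 -0.3  0.3] delta in target axes [-0.27  0.18  0.17]
twist [-179.9   -0.4   -0.5] delta in target axes [-0.27 -0.18 -0.17]
time: 3.2
tool_pos: [0.4224, 0.2983, 0.0208]
tool_rot: [0.7, 0.11, 0.697, -0.109]
contact_force: [-0.5, -0.4, 6.7]
gripper_width: 0.416
```

```bash
python3 -m inch '[{"fingers":-1,"delta_pos":[0,0,0],"twist":[0,0,0]}]'
python3 -m inch '[{"fingers":-1,"delta_pos":[-3,0,0],"twist":[0,0,0]},{"fingers":-1,"delta_pos":[-4,0,0],"twist":[0,0,0]},{"fingers":-1,"delta_pos":[-4,0,0],"twist":[0,0,0]},{"fingers":-1,"delta_pos":[0,0,0],"twist":[0,0,0]},{"fingers":-1,"delta_pos":[0,0,0],"twist":[0,0,0]}]'
python3 - <<'E'
from h import *
from plant import viewer
plan([0.5003,0.0686,0.13],-0.3)
for n in("wrist","scene"):
    f=viewer.grab_frame(n);cv2.imwrite(f"pics/{n}2.png",f["pixels"]);np.savez(f"pics/{n}2.npz",**f)
E
```

```text
time: 3.32
tool_pos: [0.4224, 0.2983, 0.0208]
tool_rot: [0.7, 0.11, 0.697, -0.109]
contact_force: [-0.8, 0.7, 6.7]
gripper_width: 0.408
time: 3.95
tool_pos: [0.42, 0.297, 0.1275]
tool_rot: [0.698, 0.109, 0.699, -0.11]
contact_force: [-0.7, 0.2, -2.1]
gripper_width: 0.411
t 3.95 pos [0.42   0.297  0.1275] F [-0.7  0.2 -2.1] w 0.411 j6 0.78
M
 [[-0.001  0.306  0.952]
 [-0.001  0.952 -0.306]
 [-1.    -0.001 -0.001]]
delta tool cm (cur axes) [ -0.25 -19.29  14.64]
twist [-17.5  -0.1   0. ] delta in target axes [ -0.25 -22.8    8.15]
twist [1.625e+02 1.000e-01 1.000e-01] delta in target axes [-0.25 22.8  -8.15]
```

View pics/wrist2.png

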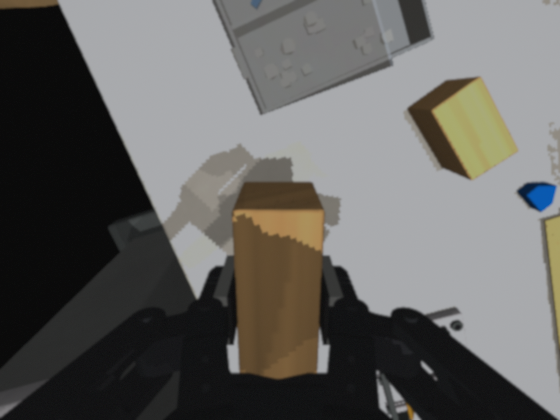

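View pics/scene2.png

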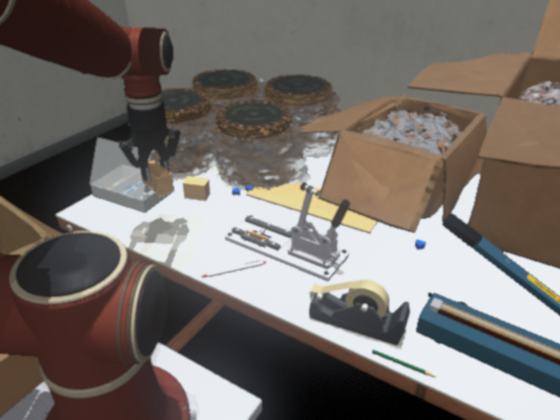

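```bash
python3 - <<'E'
from h import *
f=dict(np.load("pics/wrist2.npz"));p=cloud(f)
q=p[185:375,232:325].reshape(-1,3);q=q[(q[:,2]>.11)&(q[:,2]<.17)]
h,e=np.histogram(q[:,2],bins=np.arange(.11,.17,.004));print(h,e.round(3))
for v in (220,250,280,300,320,340,360): print(v,p[v,280].round(4),p[v,250].round(4),p[v,310].round(4))
for v in (185,192,200,206): print(v,p[v,280].round(4))
g=dict(np.load("pics/scene2.npz"));cv2.imwrite("pics/sz2.png",cv2.resize(g["pixels"][110:220,90:220],None,fx=5,fy=5,interpolation=cv2.INTER_CUBIC))
E
```

```text
[    1   110   156   171   189   210   243   252   281   298 14141   238
   176   184    23] [0.11  0.114 0.118 0.122 0.126 0.13  0.134 0.138 0.142 0.146 0.15  0.154
 0.158 0.162 0.166 0.17 ]
220 [0.4336 0.331  0.1538] [0.4225 0.3342 0.153 ] [0.4444 0.327  0.1526]
250 [0.4295 0.3181 0.152 ] [0.4179 0.3215 0.1515] [0.4408 0.3142 0.1514]
280 [0.4253 0.3052 0.1521] [0.4137 0.3092 0.1526] [0.4371 0.3018 0.1529]
300 [0.4225 0.2964 0.1528] [0.4105 0.3002 0.1527] [0.4344 0.292  0.1519]
320 [0.4195 0.2869 0.1528] [0.4072 0.2907 0.1526] [0.4316 0.2825 0.1521]
340 [0.4165 0.2777 0.1536] [0.4037 0.2808 0.1526] [0.4288 0.2729 0.1527]
360 [0.4132 0.2671 0.1535] [0.4004 0.2713 0.1535] [0.4257 0.2619 0.1523]
185 [0.4349 0.3346 0.1163]
192 [0.4348 0.3343 0.1277]
200 [0.4347 0.3344 0.1401]
206 [0.4347 0.3346 0.1484]
```

View pics/sz2.png

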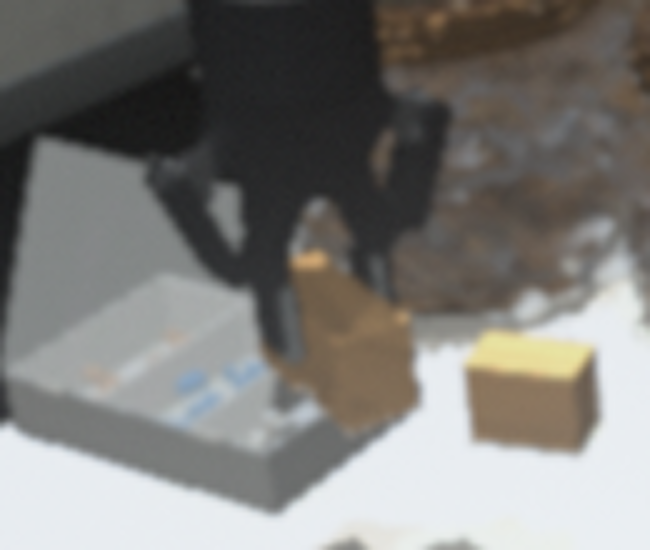

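```bash
python3 -m inch '[{"fingers":-1,"delta_pos":[-1.5,0,0],"twist":[-8.75,0,0]},{"fingers":-1,"delta_pos":[-1.8,0,0],"twist":[-8.75,0,0]},{"fingers":-1,"delta_pos":[0,-5,-0.4],"twist":[0,0,0]},{"fingers":-1,"delta_pos":[0,-5,-0.4],"twist":[0,0,0]},{"fingers":-1,"delta_pos":[0,-5,-0.4],"twist":[0,0,0]}]'
python3 -m inch '[{"fingers":-1,"delta_pos":[0,-5,-0.4],"twist":[0,0,0]},{"fingers":-1,"delta_pos":[0,-4.7,-0.4],"twist":[0,0,0]},{"fingers":-1,"delta_pos":[0,0,0],"twist":[0,0,0]},{"fingers":-1,"delta_pos":[0,0,0],"twist":[0,0,0]}]'
python3 - <<'E'
from h import *
from plant import viewer
plan([0.5003,0.0686,0.13],-0.3)
f=viewer.grab_frame("wrist");cv2.imwrite("pics/w3.png",f["pixels"]);np.savez("pics/w3.npz",**f)
E
```

```text
time: 4.68
tool_pos: [0.4064, 0.146, 0.1595]
tool_rot: [0.706, 0.001, 0.708, -0.002]
contact_force: [0.7, -0.5, -0.8]
gripper_width: 0.411
time: 5.18
tool_pos: [0.3986, 0.0507, 0.1602]
tool_rot: [0.706, 0.002, 0.708, -0.002]
contact_force: [-0.1, 0.9, -0.7]
gripper_width: 0.409
t 5.17 pos [0.3986 0.0507 0.1602] F [-0.1  0.9 -0.7] w 0.409 j6 -0.05
M
 [[-0.002  0.006  1.   ]
 [ 0.001  1.    -0.006]
 [-1.     0.001 -0.002]]
delta tool cm (cur axes) [ 2.99  1.86 10.17]
twist [-0.1 -0.1 -0. ] delta in target axes [ 3.02  1.85 10.16]
twist [ 1.799e+02 -1.000e-01  2.000e-01] delta in target axes [  3.02  -1.85 -10.16]
```

View pics/w3.png

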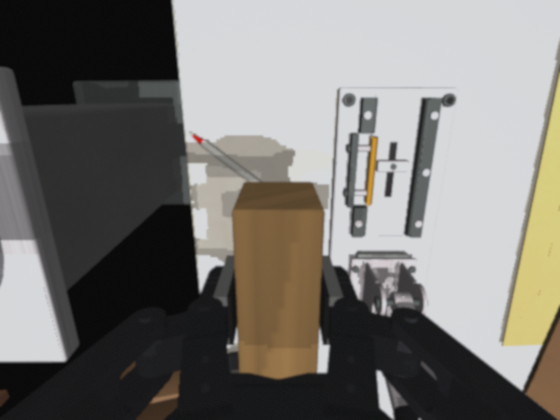

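Very clear: the key shows at about (393,166) as a light bar across the dark slot. Enlarging.

```bash
python3 - <<'E'
from h import *
f=dict(np.load("pics/w3.npz"))
cv2.imwrite("pics/w3z.png",cv2.resize(f["pixels"][85:250,335:465],None,fx=4.5,fy=4.5,interpolation=cv2.INTER_CUBIC)[:600]if 0 else cv2.resize(f["pixels"][90:220,340:450],None,fx=4.6,fy=4.6,interpolation=cv2.INTER_CUBIC))
E
```

```text
(no output)
```

View pics/w3z.png

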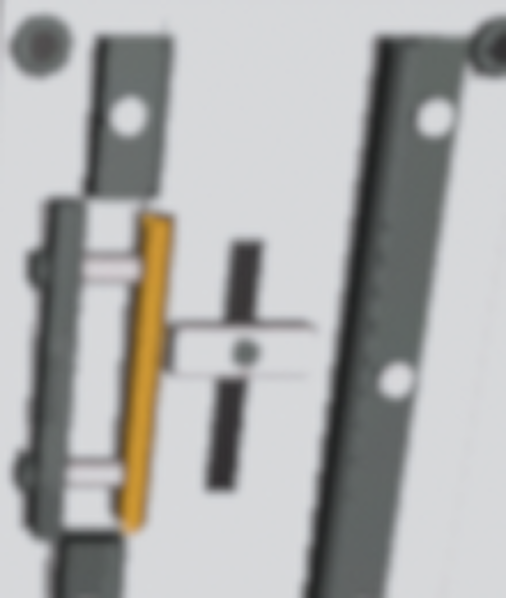

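```bash
python3 - <<'E'
from h import *
f=dict(np.load("pics/w3.npz"))
z=lambda u,v,h:pt(f,340+(u+.5)/4.6-.5,90+(v+.5)/4.6-.5,h).round(4)
print("key far",z(245,326,.019),"near",z(240,376,.019),"screw",z(245,352,.019),"keyL",z(180,352,.019),"keyR",z(312,350,.019))
print("slot",z(248,241,.013),z(221,490,.013))
print("hole mid",z(397,381,.023),"hole top",z(435,117,.023),"L hole",z(128,117,.023))
print("rail R top end in/out",z(380,38,.023),z(465,38,.023),"inner low",z(325,598,.023))
print("L rail top",z(100,38,.023),z(172,38,.023))
print("rail low ends",pt(f,410,237,.023).round(4),pt(f,424,237,.023).round(4),pt(f,358,237,.023).round(4))
E
```

```text
key far [0.5006 0.0779 0.019 ] near [0.5007 0.0682 0.019 ] screw [0.5011 0.0728 0.019 ] keyL [0.4887 0.0729 0.019 ] keyR [0.5139 0.0731 0.019 ]
slot [0.5016 0.0931 0.013 ] [0.5014 0.0435 0.013 ]
hole mid [0.5291 0.0679 0.023 ] hole top [0.5293 0.1162 0.023 ] L hole [0.4743 0.1166 0.023 ]
rail R top end in/out [0.5177 0.1298 0.023 ] [0.5327 0.1297 0.023 ] inner low [0.5208 0.024  0.023 ]
L rail top [0.4682 0.1301 0.023 ] [0.481 0.13  0.023]
rail low ends [0.5226 0.0066 0.023 ] [0.5357 0.0066 0.023 ] [0.4742 0.0069 0.023 ]
```

```bash
python3 -m inch '[{"fingers":-1,"delta_pos":[0,1.2,5.1],"twist":[0,0,0]},{"fingers":-1,"delta_pos":[0,1.2,5.1],"twist":[0,0,0]},{"fingers":-1,"delta_pos":[4,0,0],"twist":[0,0,0]},{"fingers":-1,"delta_pos":[4,0,0],"twist":[0,0,0]},{"fingers":-1,"delta_pos":[2,0,0],"twist":[0,0,0]}]'
python3 -m inch '[{"fingers":-1,"delta_pos":[0,0,0],"twist":[0,0,0]},{"fingers":-1,"delta_pos":[0,0,0],"twist":[0,0,0]}]'
python3 - <<'E'
from h import *
from plant import viewer
plan([0.501,0.0748,0.05],0)
for n in("wrist","scene","top"):
    f=viewer.grab_frame(n);np.savez(f"pics/{n}4.npz",**f);cv2.imwrite(f"pics/{n}4.png",f["pixels"])
    if n=="scene":cv2.imwrite("pics/sz4.png",cv2.resize(f["pixels"][140:290,200:360],None,fx=4.5,fy=4,interpolation=cv2.INTER_CUBIC))
    if n=="wrist":p=cloud(f)
q=p[170:400,230:330].reshape(-1,3);q=q[(q[:,2]>.06)&(q[:,2]<.13)]
h,e=np.histogram(q[:,2],bins=np.arange(.06,.13,.004));print(h)
q=q[(q[:,2]>.097)&(q[:,2]<.108)];print(np.median(q[:,2]),cv2.minAreaRect(q[:,:2].astype(np.float32)*1000))
E
```

```text
time: 5.85
tool_pos: [0.4992, 0.0756, 0.0577]
tool_rot: [0.705, 0.001, 0.709, -0.001]
contact_force: [0.4, 0.1, -1.0]
gripper_width: 0.409
time: 6.1
tool_pos: [0.502, 0.0747, 0.0622]
tool_rot: [0.708, 0.002, 0.707, -0.002]
contact_force: [0.7, 0.7, 0.0]
gripper_width: 0.406
t 6.1 pos [0.502  0.0747 0.0622] F [0.7 0.7 0. ] w 0.406 j6 0.01
M
 [[ 0.001  0.004  1.   ]
 [ 0.     1.    -0.004]
 [-1.     0.     0.001]]
delta tool cm (cur axes) [ 1.22  0.   -0.1 ]
twist [-0.2  0.1 -0. ] delta in target axes [ 1.22  0.01 -0.1 ]
twist [ 1.798e+02 -0.000e+00 -1.000e-01] delta in target axes [ 1.22 -0.01  0.1 ]
[  186   206   262   282   313   323 13048  1504   205   264   341    17
     0     0     0     0     0]
0.10035596450189312 ((504.0575256347656, 74.3795394897461), (22.924468994140625, 38.48688888549805), 89.37303161621094)
```

View pics/wrist4.png

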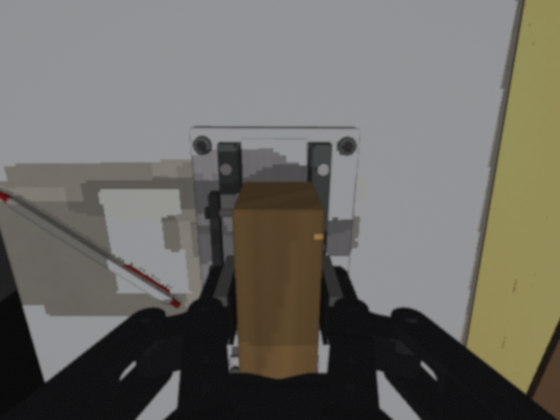

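View pics/sz4.png

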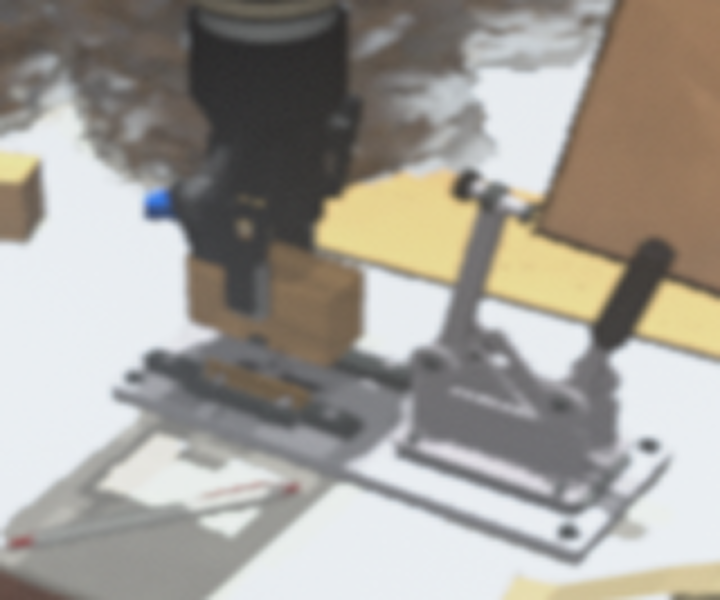

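```bash
python3 - <<'E'
from h import *
f=dict(np.load("pics/wrist4.npz"));p=cloud(f)
cv2.imwrite("pics/w4z.png",cv2.resize(f["pixels"][120:240,190:360],None,fx=4.6,fy=4.6,interpolation=cv2.INTER_CUBIC))
q=p[170:400,230:330].reshape(-1,3);q=q[(q[:,2]>.082)&(q[:,2]<.091)];print(np.median(q[:,2]),cv2.minAreaRect(q[:,:2].astype(np.float32)*1000))
E
```

```text
0.08725964232112511 ((504.2823791503906, 73.62332153320312), (82.82758331298828, 41.91386413574219), 89.90470123291016)
```

View pics/w4z.png

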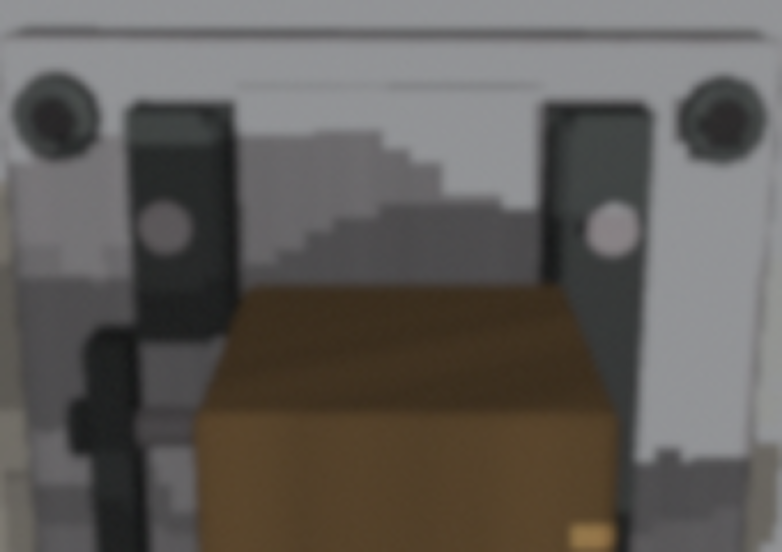

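```bash
python3 - <<'E'
from h import *
f=dict(np.load("pics/wrist4.npz"))
z=lambda u,v,h:pt(f,190+(u+.5)/4.6-.5,120+(v+.5)/4.6-.5,h).round(4)
for n,a in dict(top=(199,411,613,411,.087),bot=(245,287,566,287,.041),holes=(165,228,612,230,.023),outer=(130,150,651,150,.023),innerbot=(236,180,545,180,.013),plscrews=(56,117,721,117,.015)).items():
    A=z(a[0],a[1],a[4]);B=z(a[2],a[3],a[4]);print(n,A,B,(A+B)/2)
E
```

```text
top [0.4865 0.1147 0.087 ] [0.5209 0.1145 0.087 ] [0.5037 0.1146 0.087 ]
bot [0.4857 0.1136 0.041 ] [0.5217 0.1134 0.041 ] [0.5037 0.1135 0.041 ]
holes [0.4741 0.1166 0.023 ] [0.5291 0.116  0.023 ] [0.5016 0.1163 0.023 ]
outer [0.4704 0.1262 0.023 ] [0.5335 0.1258 0.023 ] [0.50195 0.126   0.023  ]
innerbot [0.482  0.1207 0.013 ] [0.5217 0.1205 0.013 ] [0.50185 0.1206  0.013  ]
plscrews [0.46   0.1291 0.015 ] [0.5434 0.1287 0.015 ] [0.5017 0.1289 0.015 ]
```

```bash
python3 -m inch '[{"fingers":-1,"delta_pos":[0.5,0.08,-0.2],"twist":[0,0,0]},{"fingers":-1,"delta_pos":[0.6,0,0],"twist":[0,0,0]},{"fingers":-1,"delta_pos":[0.3,0,0],"twist":[0,0,0]},{"fingers":-1,"delta_pos":[0,0,0],"twist":[0,0,0]},{"fingers":-1,"delta_pos":[0,0,0],"twist":[0,0,0]}]'
python3 -m inch '[{"fingers":-1,"delta_pos":[0.2,0,0],"twist":[0,0,0]},{"fingers":-1,"delta_pos":[0.2,0,0],"twist":[0,0,0]},{"fingers":-1,"delta_pos":[0,0,0],"twist":[0,0,0]}]'
python3 - <<'E'
from h import *
from plant import viewer
plan([0.500,0.0755,0.044],0)
f=viewer.grab_frame("wrist");np.savez("pics/w5.npz",**f);cv2.imwrite("pics/w5z.png",cv2.resize(f["pixels"][120:300,190:360],None,fx=4,fy=3.3,interpolation=cv2.INTER_CUBIC))
f=viewer.grab_frame("scene");cv2.imwrite("pics/sz5.png",cv2.resize(f["pixels"][170:270,200:330],None,fx=5.5,fy=5.5,interpolation=cv2.INTER_CUBIC))
E
```

```text
time: 6.88
tool_pos: [0.4994, 0.0747, 0.0473]
tool_rot: [0.707, 0.002, 0.707, -0.002]
contact_force: [0.5, 0.9, -0.9]
gripper_width: 0.413
time: 7.25
tool_pos: [0.4996, 0.0747, 0.0433]
tool_rot: [0.707, 0.002, 0.707, -0.002]
contact_force: [1.2, 0.1, -1.8]
gripper_width: 0.409
t 7.25 pos [0.4996 0.0747 0.0433] F [ 1.2  0.1 -1.8] w 0.409 j6 0.01
M
 [[ 0.001  0.006  1.   ]
 [ 0.     1.    -0.006]
 [-1.     0.     0.001]]
delta tool cm (cur axes) [-0.07  0.08  0.04]
twist [-0.3  0.  -0. ] delta in target axes [-0.07  0.08  0.04]
twist [ 1.797e+02 -0.000e+00 -1.000e-01] delta in target axes [-0.07 -0.08 -0.04]
```

View pics/w5z.png

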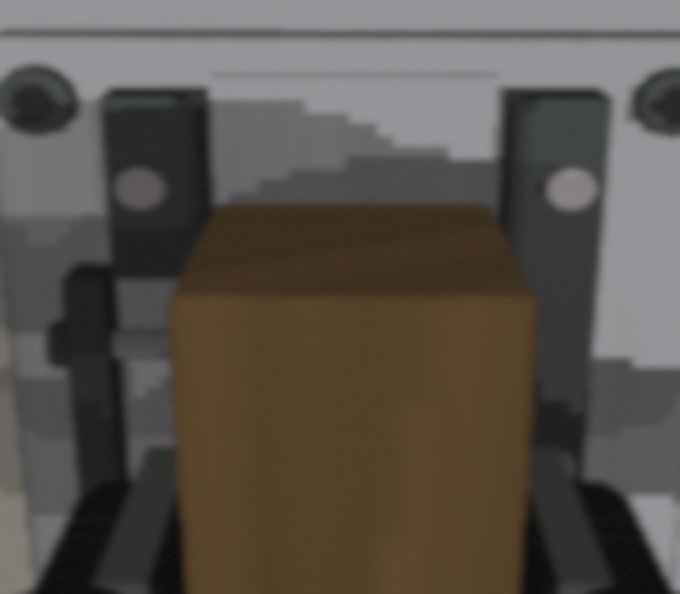

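View pics/sz5.png

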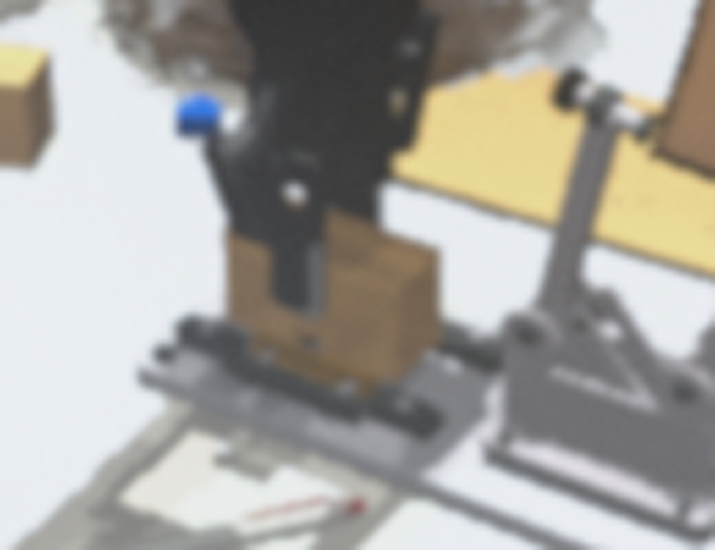

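```bash
python3 -m inch '[{"fingers":-1,"delta_pos":[0.1,0.07,0.03],"twist":[0,0,0]},{"fingers":-1,"delta_pos":[0.1,0,0],"twist":[0,0,0]},{"fingers":-1,"delta_pos":[0,0,0],"twist":[0,0,0]}]'
python3 -m inch '[{"fingers":-1,"delta_pos":[0.1,0,0],"twist":[0,0,0]},{"fingers":-1,"delta_pos":[0.1,0,0],"twist":[0,0,0]},{"fingers":-1,"delta_pos":[0,0,0],"twist":[0,0,0]}]'
```

```text
time: 7.72
tool_pos: [0.5, 0.0755, 0.0416]
tool_rot: [0.707, 0.002, 0.707, -0.002]
contact_force: [1.2, 0.1, 0.9]
gripper_width: 0.414
time: 8.1
tool_pos: [0.5001, 0.0754, 0.0397]
tool_rot: [0.708, 0.002, 0.707, -0.002]
contact_force: [2.6, -0.1, 1.9]
gripper_width: 0.408
```

```bash
python3 -m inch '[{"fingers":-1,"delta_pos":[0.1,0,0],"twist":[0,0,0]},{"fingers":-1,"delta_pos":[0.05,0,0],"twist":[0,0,0]},{"fingers":-1,"delta_pos":[0,0,0],"twist":[0,0,0]}]'
```

```text
time: 8.48
tool_pos: [0.4999, 0.0754, 0.0379]
tool_rot: [0.707, 0.002, 0.707, -0.002]
contact_force: [3.2, 0.5, 2.1]
gripper_width: 0.405
```

```bash
python3 -m inch '[{"fingers":-1,"delta_pos":[0.1,0,0],"twist":[0,0,0]},{"fingers":-1,"delta_pos":[0.05,0,0],"twist":[0,0,0]},{"fingers":-1,"delta_pos":[0,0,0],"twist":[0,0,0]}]'
```

```text
time: 8.85
tool_pos: [0.4996, 0.0754, 0.0361]
tool_rot: [0.707, 0.002, 0.707, -0.002]
contact_force: [4.0, -0.1, 0.3]
gripper_width: 0.414
```

```bash
python3 -m inch '[{"fingers":-1,"delta_pos":[0.1,0,0],"twist":[0,0,0]},{"fingers":-1,"delta_pos":[0.05,0,0],"twist":[0,0,0]},{"fingers":-1,"delta_pos":[0,0,0],"twist":[0,0,0]}]'
python3 -m inch '[{"fingers":-1,"delta_pos":[0.1,0,0],"twist":[0,0,0]},{"fingers":-1,"delta_pos":[0,0,0],"twist":[0,0,0]}]'
```

```text
time: 9.22
tool_pos: [0.4996, 0.0754, 0.0347]
tool_rot: [0.707, 0.002, 0.707, -0.002]
contact_force: [5.0, -0.2, 0.4]
gripper_width: 0.412
time: 9.48
tool_pos: [0.4997, 0.0754, 0.0339]
tool_rot: [0.707, 0.002, 0.707, -0.002]
contact_force: [4.1, -0.5, 1.2]
gripper_width: 0.411
```

```bash
python3 -m inch '[{"fingers":-1,"delta_pos":[0.1,0,0],"twist":[0,0,0]},{"fingers":-1,"delta_pos":[0,0,0],"twist":[0,0,0]}]'
python3 -m inch '[{"fingers":-1,"delta_pos":[0.1,0,0],"twist":[0,0,0]},{"fingers":-1,"delta_pos":[0,0,0],"twist":[0,0,0]}]'
```

```text
time: 9.72
tool_pos: [0.4997, 0.0753, 0.0338]
tool_rot: [0.707, 0.002, 0.707, -0.002]
contact_force: [0.2, -1.9, 7.7]
gripper_width: 0.409
time: 9.98
tool_pos: [0.4997, 0.0753, 0.0337]
tool_rot: [0.707, 0.002, 0.708, -0.002]
contact_force: [-2.4, -1.6, 14.7]
gripper_width: 0.411
```

Contact comes at TCP z 0.0337, which is the height predicted for the nest floor (0.0338). I'll relieve the pressure and release, opening in stages.

```bash
python3 -m inch '[{"fingers":-1,"delta_pos":[-0.1,0,0],"twist":[0,0,0]},{"fingers":-0.05,"delta_pos":[0,0,0],"twist":[0,0,0]},{"fingers":0.2,"delta_pos":[0,0,0],"twist":[0,0,0]},{"fingers":0.2,"delta_pos":[0,0,0],"twist":[0,0,0]}]'
python3 -m inch '[{"fingers":0.2,"delta_pos":[-2,0,0],"twist":[0,0,0]},{"fingers":0.2,"delta_pos":[-3,0,0],"twist":[0,0,0]},{"fingers":0.2,"delta_pos":[-3,0,0],"twist":[0,0,0]},{"fingers":0.2,"delta_pos":[-3,0,0],"twist":[0,0,0]},{"fingers":0.2,"delta_pos":[0,0,0],"twist":[0,0,0]}]'
python3 - <<'E'
from h import *
from plant import viewer
plan([0.5,0.0755,0.14],0)
for n in("wrist","scene"):
    f=viewer.grab_frame(n);np.savez(f"pics/{n}6.npz",**f);cv2.imwrite(f"pics/{n}6.png",f["pixels"])
    if n=="scene":cv2.imwrite("pics/sz6.png",cv2.resize(f["pixels"][170:290,200:370],None,fx=4.6,fy=4.6,interpolation=cv2.INTER_CUBIC))
    else:
        p=cloud(f).reshape(-1,3);q=p[(abs(p[:,0]-.5)<.035)&(abs(p[:,1]-.07)<.06)&(p[:,2]>.045)&(p[:,2]<.08)]
        h=np.histogram(q[:,2],bins=np.arange(.045,.08,.002));print(h)
        t=q[(q[:,2]>.055)&(q[:,2]<.063)];print(np.median(t[:,2]),cv2.minAreaRect(t[:,:2].astype(np.float32)*1000))
        A=np.c_[t[:,:2]-t[:,:2].mean(0),np.ones(len(t))];print(np.linalg.lstsq(A,t[:,2],rcond=None)[0])
E
```

```text
time: 10.48
tool_pos: [0.4982, 0.0755, 0.0317]
tool_rot: [0.706, 0.002, 0.708, -0.002]
contact_force: [-0.3, 0.3, -0.4]
gripper_width: 0.599
time: 11.1
tool_pos: [0.501, 0.0755, 0.1452]
tool_rot: [0.709, 0.002, 0.706, -0.002]
contact_force: [-0.5, 0.6, 0.1]
gripper_width: 0.599
t 11.1 pos [0.501  0.0755 0.1452] F [-0.5  0.6  0.1] w 0.599 j6 0.01
M
 [[ 0.004  0.006  1.   ]
 [-0.     1.    -0.006]
 [-1.     0.     0.004]]
delta tool cm (cur axes) [ 0.51  0.   -0.1 ]
twist [-0.3  0.2 -0. ] delta in target axes [ 0.52  0.   -0.1 ]
twist [179.7  -0.   -0.4] delta in target axes [ 0.52 -0.    0.1 ]
(array([  25,   20,   19,   27,   21,   55, 3021, 2027,    1,    0,    0,
          0,    0,    0,    0,    0,    0]), array([0.045, 0.047, 0.049, 0.051, 0.053, 0.055, 0.057, 0.059, 0.061,
       0.063, 0.065, 0.067, 0.069, 0.071, 0.073, 0.075, 0.077, 0.079]))
0.05882607204174667 ((502.52978515625, 73.47245788574219), (83.8958511352539, 36.034278869628906), 89.5316390991211)
[-0.00056002 -0.00179682  0.0588036 ]
```

View pics/wrist6.png

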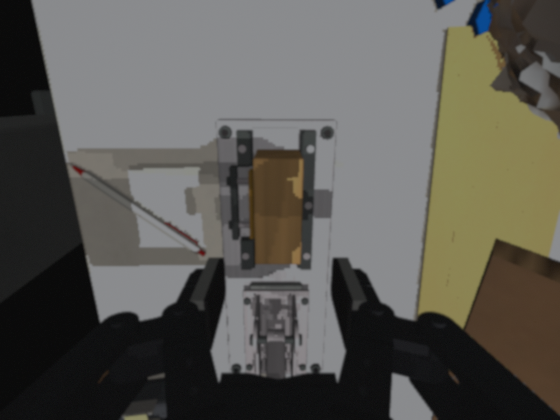

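View pics/sz6.png

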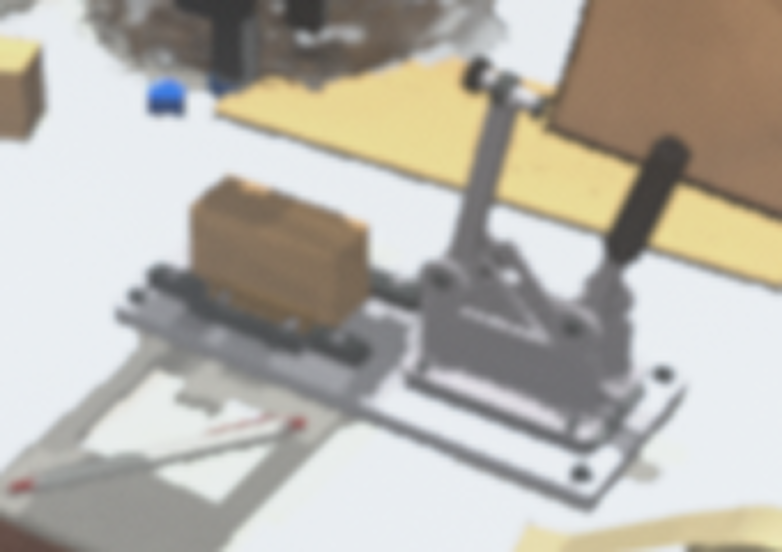

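The foot top is at z 0.0588 (expected 0.059), tilt is under 0.002 and it's centred, so the foot is fully seated. Next is the clamp; first I'll check clearances around the handle.

```bash
python3 - <<'E'
from h import *
P=[cloud(dict(np.load(f"pics/{n}.npz"))).reshape(-1,3) for n in("top0","scene0")]
p=np.vstack(P);p=p[np.isfinite(p).all(1)]
b=p[(p[:,1]<0.02)&(p[:,1]>-.3)&(p[:,0]>.535)&(p[:,0]<.75)&(p[:,2]>.05)]
for z in np.arange(.05,.4,.05):
    q=b[(b[:,2]>z)&(b[:,2]<z+.05)]
    if len(q):print("box z",z.round(2),len(q),"minx",q[:,0].min().round(3),"y",q[:,1].min().round(3),q[:,1].max().round(3))
c=p[(abs(p[:,0]-.5)<.03)&(p[:,1]<-.0)&(p[:,1]>-.2)&(p[:,2]>.1)]
for z in np.arange(.1,.2,.01):
    q=c[(c[:,2]>z)&(c[:,2]<z+.01)]; 
    if len(q):print("z",z.round(2),np.sort(q[:,1].round(3))[::max(1,len(q)//12)], "x",q[:,0].mean().round(3))
d=p[(p[:,0]>.27)&(p[:,0]<.42)&(p[:,1]<-.05)&(p[:,1]>-.4)&(p[:,2]>.02)]
print("disp",d.min(0).round(3),d.max(0).round(3))
E
```

```text
box z 0.05 5428 minx 0.66 y -0.235 0.02
box z 0.1 4999 minx 0.699 y -0.237 0.02
box z 0.15 98 minx 0.741 y -0.23 -0.166
box z 0.3 352 minx 0.744 y -0.299 -0.137
z 0.1 [-0.117 -0.112 -0.11  -0.107 -0.104 -0.102 -0.099 -0.042 -0.042 -0.039
 -0.035 -0.031 -0.029] x 0.495
z 0.11 [-0.12  -0.118 -0.115 -0.113 -0.108 -0.105 -0.102 -0.101 -0.044 -0.043
 -0.04  -0.035 -0.033 -0.031] x 0.495
z 0.12 [-0.124 -0.121 -0.118 -0.114 -0.111 -0.109 -0.106 -0.104 -0.103 -0.047
 -0.045 -0.04  -0.034] x 0.495
z 0.13 [-0.129 -0.124 -0.121 -0.117 -0.114 -0.111 -0.109 -0.107 -0.106 -0.048
 -0.045 -0.042 -0.038] x 0.495
z 0.14 [-0.131 -0.127 -0.125 -0.121 -0.117 -0.115 -0.113 -0.111 -0.109 -0.05
 -0.047 -0.043] x 0.494
z 0.15 [-0.135 -0.13  -0.127 -0.124 -0.12  -0.117 -0.115 -0.113 -0.054 -0.051
 -0.048 -0.044 -0.039] x 0.494
z 0.16 [-0.135 -0.132 -0.13  -0.128 -0.125 -0.123 -0.12  -0.117 -0.066 -0.059
 -0.054 -0.045 -0.027] x 0.497
z 0.17 [-0.127 -0.067 -0.061 -0.055 -0.051 -0.049 -0.047 -0.044 -0.041 -0.038
 -0.036 -0.032 -0.03 ] x 0.498
z 0.18 [-0.048 -0.045 -0.045 -0.037 -0.037 -0.035 -0.035 -0.034 -0.034 -0.033
 -0.031 -0.03  -0.03 ] x 0.5
disp [ 0.337 -0.4    0.02 ] [ 0.42  -0.129  0.243]
```

```bash
python3 -m inch '[{"fingers":-1,"delta_pos":[-5.3,0,0],"twist":[0,0,0]},{"fingers":-1,"delta_pos":[-5.2,0,0],"twist":[0,0,0]},{"fingers":-1,"delta_pos":[0,-5.5,0],"twist":[0,0,0]},{"fingers":-1,"delta_pos":[0,-5.5,0],"twist":[0,0,0]},{"fingers":-1,"delta_pos":[0,-5.5,0],"twist":[0,0,0]}]'
python3 -m inch '[{"fingers":-1,"delta_pos":[0,0,0],"twist":[0,0,0]},{"fingers":-1,"delta_pos":[3,0,0],"twist":[0,0,0]},{"fingers":-1,"delta_pos":[2,0,0],"twist":[0,0,0]},{"fingers":-1,"delta_pos":[0,0,0],"twist":[0,0,0]}]'
python3 - <<'E'
from h import *
from plant import viewer
plan([0.5015,-0.09,0.145],0)
for n in("wrist","scene"):
    f=viewer.grab_frame(n);np.savez(f"pics/{n}7.npz",**f);cv2.imwrite(f"pics/{n}7.png",f["pixels"])
    if n=="scene":cv2.imwrite("pics/sz7.png",cv2.resize(f["pixels"][140:290,230:390],None,fx=4,fy=4,interpolation=cv2.INTER_CUBIC))
E
```

```text
time: 11.82
tool_pos: [0.4976, -0.0907, 0.2454]
tool_rot: [0.706, 0.002, 0.708, -0.001]
contact_force: [-0.3, -0.2, -0.3]
gripper_width: -0.001
time: 12.32
tool_pos: [0.4969, -0.0882, 0.1945]
tool_rot: [0.705, 0.002, 0.709, -0.001]
contact_force: [-0.1, -0.1, -1.0]
gripper_width: 0.001
t 12.32 pos [ 0.4969 -0.0882  0.1945] F [-0.1 -0.1 -1. ] w 0.001 j6 -0.32
M
 [[-0.006  0.005  1.   ]
 [ 0.002  1.    -0.005]
 [-1.     0.002 -0.006]]
delta tool cm (cur axes) [ 4.94 -0.19  0.49]
twist [-0.3 -0.3 -0.1] delta in target axes [ 4.95 -0.18  0.46]
twist [179.7  -0.2   0.5] delta in target axes [ 4.95  0.18 -0.46]
```

View pics/wrist7.png

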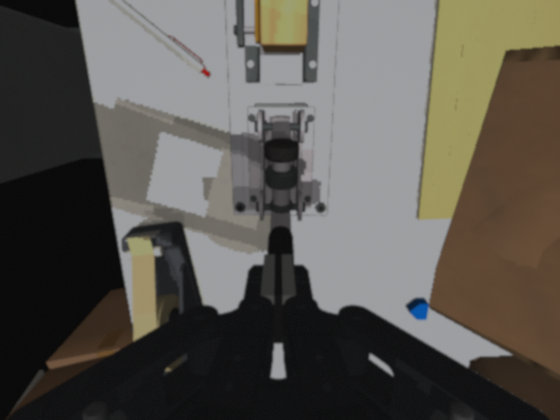

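View pics/sz7.png

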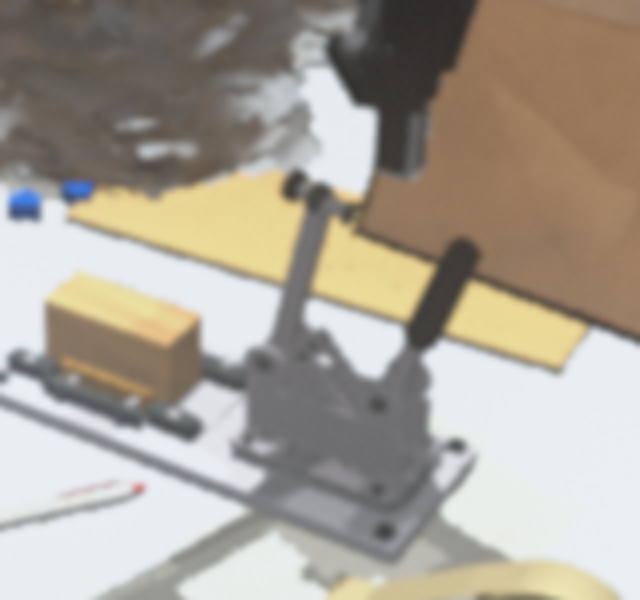

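```bash
python3 -m inch '[{"fingers":-1,"delta_pos":[2,-0.1,0.3],"twist":[0,0,0]},{"fingers":-1,"delta_pos":[1.5,0,0],"twist":[0,0,0]},{"fingers":-1,"delta_pos":[0,0,0],"twist":[0,0,0]}]'
python3 -m inch '[{"fingers":-1,"delta_pos":[1.2,0,0],"twist":[0,0,0]},{"fingers":-1,"delta_pos":[0,0,0],"twist":[0,0,0]},{"fingers":-1,"delta_pos":[0,-0.4,0],"twist":[0,0,0]},{"fingers":-1,"delta_pos":[0,-0.4,0],"twist":[0,0,0]},{"fingers":-1,"delta_pos":[0,-0.4,0],"twist":[0,0,0]}]'
python3 - <<'E'
from h import *
from plant import viewer
plan([0.5015,-0.12,0.145],0)
f=viewer.grab_frame("scene");cv2.imwrite("pics/sz8.png",cv2.resize(f["pixels"][140:290,230:390],None,fx=4,fy=4,interpolation=cv2.INTER_CUBIC))
E
```

```text
time: 12.8
tool_pos: [0.501, -0.0902, 0.1618]
tool_rot: [0.706, 0.002, 0.708, -0.002]
contact_force: [-0.3, 0.4, 0.5]
gripper_width: -0.001
time: 13.42
tool_pos: [0.5018, -0.1028, 0.1512]
tool_rot: [0.707, 0.002, 0.707, -0.002]
contact_force: [-0.1, 2.6, 0.2]
gripper_width: -0.001
t 13.43 pos [ 0.5018 -0.1028  0.1512] F [-0.1  2.6  0.2] w -0.001 j6 -0.34
M
 [[ 0.001  0.006  1.   ]
 [ 0.     1.    -0.006]
 [-1.     0.     0.001]]
delta tool cm (cur axes) [ 0.62 -1.72 -0.02]
twist [-0.3  0.  -0. ] delta in target axes [ 0.62 -1.72 -0.03]
twist [ 1.797e+02 -0.000e+00 -1.000e-01] delta in target axes [0.62 1.72 0.03]
```

View pics/sz8.png

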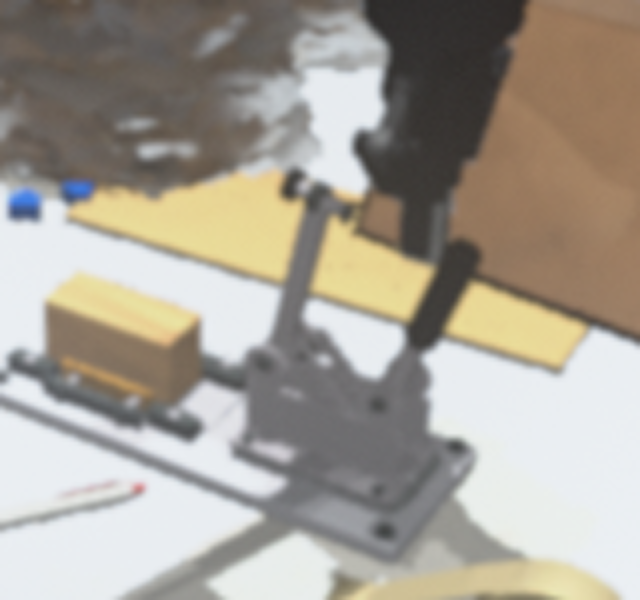

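```bash
python3 -m inch '[{"fingers":-1,"delta_pos":[0.2,-0.6,0],"twist":[0,0,0]},{"fingers":-1,"delta_pos":[0.2,-0.6,0],"twist":[0,0,0]},{"fingers":-1,"delta_pos":[0.2,-0.5,0],"twist":[0,0,0]},{"fingers":-1,"delta_pos":[0,0,0],"twist":[0,0,0]}]'
python3 -m inch '[{"fingers":-1,"delta_pos":[0.3,-0.5,0],"twist":[0,0,0]},{"fingers":-1,"delta_pos":[0.3,-0.5,0],"twist":[0,0,0]},{"fingers":-1,"delta_pos":[0.3,-0.4,0],"twist":[0,0,0]},{"fingers":-1,"delta_pos":[0,0,0],"twist":[0,0,0]}]'
python3 - <<'E'
from h import *
from plant import viewer
plan([0.5015,-0.146,0.125],0)
f=viewer.grab_frame("scene");cv2.imwrite("pics/sz9.png",cv2.resize(f["pixels"][140:290,230:390],None,fx=4,fy=4,interpolation=cv2.INTER_CUBIC))
E
```

```text
time: 13.98
tool_pos: [0.5012, -0.1202, 0.1443]
tool_rot: [0.707, 0.002, 0.707, -0.002]
contact_force: [-0.3, -0.1, -0.3]
gripper_width: 0.0
time: 14.48
tool_pos: [0.5011, -0.1338, 0.1352]
tool_rot: [0.707, 0.002, 0.707, -0.002]
contact_force: [0.1, 0.2, -0.0]
gripper_width: -0.001
t 14.47 pos [ 0.5011 -0.1338  0.1352] F [ 0.1  0.2 -0. ] w -0.001 j6 -0.4
M
 [[-0.001  0.006  1.   ]
 [ 0.     1.    -0.006]
 [-1.     0.    -0.001]]
delta tool cm (cur axes) [ 1.02 -1.22  0.05]
twist [-0.4 -0.  -0. ] delta in target axes [ 1.02 -1.22  0.04]
twist [ 1.796e+02 -0.000e+00  1.000e-01] delta in target axes [ 1.02  1.22 -0.04]
```

View pics/sz9.png

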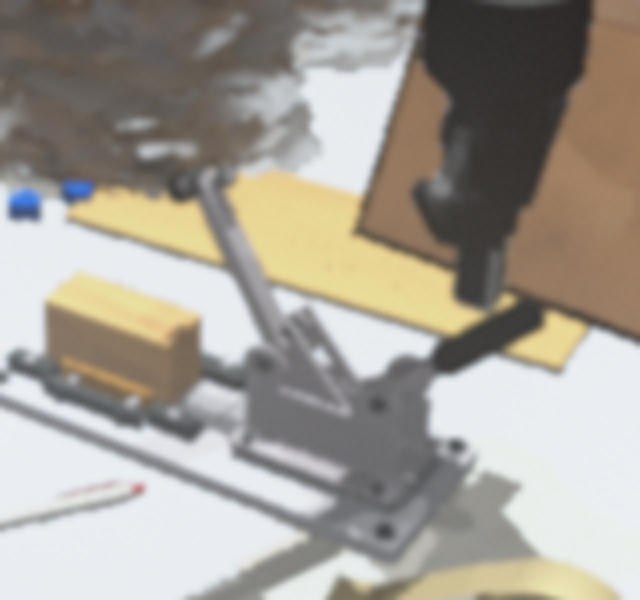

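```bash
python3 -m inch '[{"fingers":-1,"delta_pos":[-0.5,-0.5,0],"twist":[0,0,0]},{"fingers":-1,"delta_pos":[0,-0.5,0],"twist":[0,0,0]},{"fingers":-1,"delta_pos":[0,0,0],"twist":[0,0,0]},{"fingers":-1,"delta_pos":[0,0,0],"twist":[0,0,0]},{"fingers":-1,"delta_pos":[0,0,0],"twist":[0,0,0]}]'
python3 - <<'E'
from h import *
from plant import viewer
plan([0.5015,-0.165,0.115],0)
f=viewer.grab_frame("scene");np.savez("pics/s10.npz",**f);cv2.imwrite("pics/sz10.png",cv2.resize(f["pixels"][140:290,230:390],None,fx=4,fy=4,interpolation=cv2.INTER_CUBIC))
E
```

```text
time: 15.15
tool_pos: [0.5013, -0.1435, 0.1407]
tool_rot: [0.707, 0.002, 0.707, -0.002]
contact_force: [0.1, 0.5, 0.1]
gripper_width: 0.002
t 15.15 pos [ 0.5013 -0.1435  0.1407] F [0.1 0.5 0.1] w 0.002 j6 -0.42
M
 [[-0.     0.006  1.   ]
 [ 0.     1.    -0.006]
 [-1.     0.    -0.   ]]
delta tool cm (cur axes) [ 2.57 -2.15  0.04]
twist [-0.3 -0.  -0. ] delta in target axes [ 2.57 -2.15  0.02]
twist [179.7  -0.    0. ] delta in target axes [ 2.57  2.15 -0.02]
```

View pics/sz10.png

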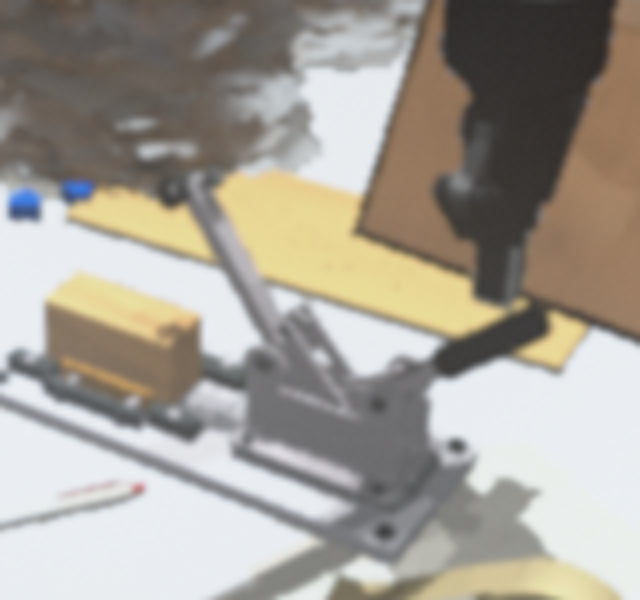

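```bash
python3 -m inch '[{"fingers":-1,"delta_pos":[0.4,-0.8,0],"twist":[0,0,0]},{"fingers":-1,"delta_pos":[0.7,-0.8,0],"twist":[0,0,0]},{"fingers":-1,"delta_pos":[0.7,-0.5,0],"twist":[0,0,0]},{"fingers":-1,"delta_pos":[0,0,0],"twist":[0,0,0]}]'
python3 -m inch '[{"fingers":-1,"delta_pos":[0.5,-0.2,0],"twist":[0,0,0]},{"fingers":-1,"delta_pos":[0.5,-0.2,0],"twist":[0,0,0]},{"fingers":-1,"delta_pos":[0,0,0],"twist":[0,0,0]}]'
python3 - <<'E'
from h import *
from plant import viewer
plan([0.5015,-0.17,0.1],0)
f=viewer.grab_frame("scene");np.savez("pics/s11.npz",**f);cv2.imwrite("pics/sz11.png",cv2.resize(f["pixels"][140:290,230:390],None,fx=4,fy=4,interpolation=cv2.INTER_CUBIC))
E
```

```text
time: 15.7
tool_pos: [0.5005, -0.1648, 0.1216]
tool_rot: [0.706, 0.003, 0.708, -0.002]
contact_force: [-0.3, 0.9, -0.4]
gripper_width: 0.003
time: 16.08
tool_pos: [0.5009, -0.1685, 0.1122]
tool_rot: [0.707, 0.002, 0.707, -0.002]
contact_force: [-0.2, -0.2, -0.1]
gripper_width: -0.001
t 16.07 pos [ 0.5009 -0.1685  0.1122] F [-0.2 -0.2 -0.1] w -0.001 j6 -0.46
M
 [[-0.001  0.006  1.   ]
 [ 0.     1.    -0.006]
 [-1.     0.    -0.001]]
delta tool cm (cur axes) [ 1.22 -0.15  0.07]
twist [-0.3 -0.1 -0. ] delta in target axes [ 1.22 -0.15  0.06]
twist [ 1.797e+02 -0.000e+00  1.000e-01] delta in target axes [ 1.22  0.15 -0.06]
```

View pics/sz11.png

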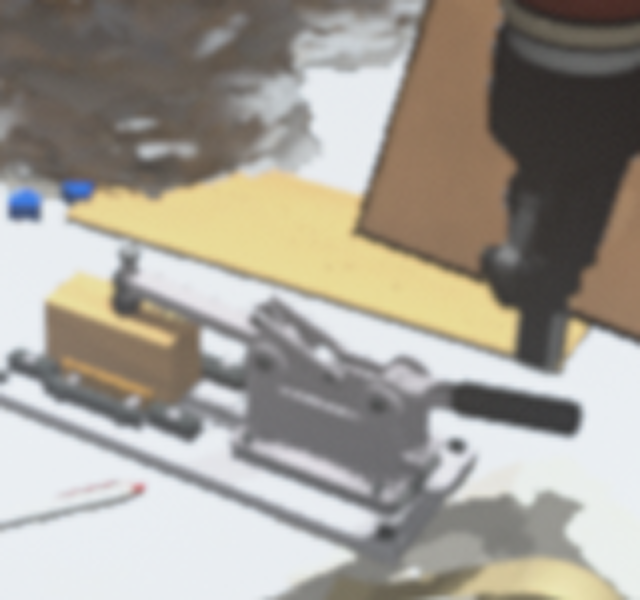

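The arm is down with its tip on the foot, and the handle is at about 0.3 rad. Now I'll press it down gently in small steps.

```bash
python3 -m inch '[{"fingers":-1,"delta_pos":[0.5,-0.2,0],"twist":[0,0,0]},{"fingers":-1,"delta_pos":[0.5,0,0],"twist":[0,0,0]},{"fingers":-1,"delta_pos":[0.3,0,0],"twist":[0,0,0]},{"fingers":-1,"delta_pos":[0,0,0],"twist":[0,0,0]}]'
python3 -m inch '[{"fingers":-1,"delta_pos":[0.3,0,0],"twist":[0,0,0]},{"fingers":-1,"delta_pos":[0.3,0,0],"twist":[0,0,0]},{"fingers":-1,"delta_pos":[0,0,0],"twist":[0,0,0]}]'
```

```text
time: 16.62
tool_pos: [0.5009, -0.1704, 0.0994]
tool_rot: [0.707, 0.002, 0.707, -0.002]
contact_force: [0.2, 0.4, -0.3]
gripper_width: -0.004
time: 17.0
tool_pos: [0.5014, -0.1709, 0.0941]
tool_rot: [0.707, 0.002, 0.707, -0.002]
contact_force: [1.4, -0.7, 0.5]
gripper_width: 0.002
```

```bash
python3 -m inch '[{"fingers":-1,"delta_pos":[0.2,0,0],"twist":[0,0,0]},{"fingers":-1,"delta_pos":[0.2,0,0],"twist":[0,0,0]},{"fingers":-1,"delta_pos":[0,0,0],"twist":[0,0,0]}]'
python3 -m inch '[{"fingers":-1,"delta_pos":[0.2,0,0],"twist":[0,0,0]},{"fingers":-1,"delta_pos":[0.2,0,0],"twist":[0,0,0]},{"fingers":-1,"delta_pos":[0,0,0],"twist":[0,0,0]}]'
```

```text
time: 17.38
tool_pos: [0.5015, -0.1709, 0.0901]
tool_rot: [0.707, 0.002, 0.707, -0.002]
contact_force: [0.7, -2.2, 3.1]
gripper_width: -0.003
time: 17.75
tool_pos: [0.5012, -0.1704, 0.0856]
tool_rot: [0.707, 0.002, 0.707, -0.002]
contact_force: [1.1, -2.3, 3.3]
gripper_width: -0.002
```

```bash
python3 -m inch '[{"fingers":-1,"delta_pos":[0.2,0,0],"twist":[0,0,0]},{"fingers":-1,"delta_pos":[0.2,0,0],"twist":[0,0,0]},{"fingers":-1,"delta_pos":[0,0,0],"twist":[0,0,0]}]'
python3 -m inch '[{"fingers":-1,"delta_pos":[0.2,0,0],"twist":[0,0,0]},{"fingers":-1,"delta_pos":[0.2,0,0],"twist":[0,0,0]},{"fingers":-1,"delta_pos":[0,0,0],"twist":[0,0,0]}]'
```

```text
time: 18.12
tool_pos: [0.5007, -0.17, 0.081]
tool_rot: [0.707, 0.003, 0.707, -0.002]
contact_force: [0.5, 0.3, 0.7]
gripper_width: 0.003
time: 18.5
tool_pos: [0.5005, -0.1701, 0.0769]
tool_rot: [0.707, 0.002, 0.708, -0.002]
contact_force: [0.2, 0.5, 0.1]
gripper_width: 0.002
```

The force dropped to zero at the expected dead-centre height, so it has snapped shut. I'll back off upward and check.

```bash
python3 -m inch '[{"fingers":-1,"delta_pos":[-3,0,0],"twist":[0,0,0]},{"fingers":-1,"delta_pos":[-4,0,0],"twist":[0,0,0]},{"fingers":-1,"delta_pos":[-4,0,0],"twist":[0,0,0]},{"fingers":-1,"delta_pos":[0,0,0],"twist":[0,0,0]}]'
python3 - <<'E'
from h import *
from plant import viewer,manip
print(manip.state()["tool_pos"],manip.state()["contact_force"])
f=viewer.grab_frame("scene");np.savez("pics/s12.npz",**f);cv2.imwrite("pics/sz12.png",cv2.resize(f["pixels"][140:290,230:390],None,fx=4,fy=4,interpolation=cv2.INTER_CUBIC))
w=viewer.grab_frame("wrist");np.savez("pics/w12.npz",**w);cv2.imwrite("pics/w12.png",w["pixels"])
p=np.vstack([cloud(f).reshape(-1,3),cloud(w).reshape(-1,3)])
h=p[(abs(p[:,0]-.5)<.008)&(p[:,1]<-.125)&(p[:,1]>-.205)&(p[:,2]>.03)&(p[:,2]<.12)]
for y in np.arange(-.2,-.125,.01):
    q=h[(h[:,1]>y)&(h[:,1]<y+.01)]; print(y.round(3),len(q),np.percentile(q[:,2],95).round(4) if len(q) else None)
q=p[(abs(p[:,0]-.5)<.03)&(abs(p[:,1]-.07)<.06)&(p[:,2]>.054)&(p[:,2]<.063)]; print("foot top",np.median(q[:,2]),len(q))
E
```

```text
time: 19.0
tool_pos: [0.5032, -0.1715, 0.1921]
tool_rot: [0.709, 0.001, 0.705, -0.003]
contact_force: [0.8, -0.2, -0.8]
gripper_width: 0.0
[ 0.50322423 -0.17148752  0.19205708] [ 0.81111827 -0.16155708 -0.77039818]
-0.2 115 0.0721
-0.19 210 0.073
-0.18 232 0.0738
-0.17 236 0.0753
-0.16 248 0.0759
-0.15 256 0.077
-0.14 281 0.0776
-0.13 126 0.0749
foot top 0.058715238491889366 298
```

View pics/sz12.png

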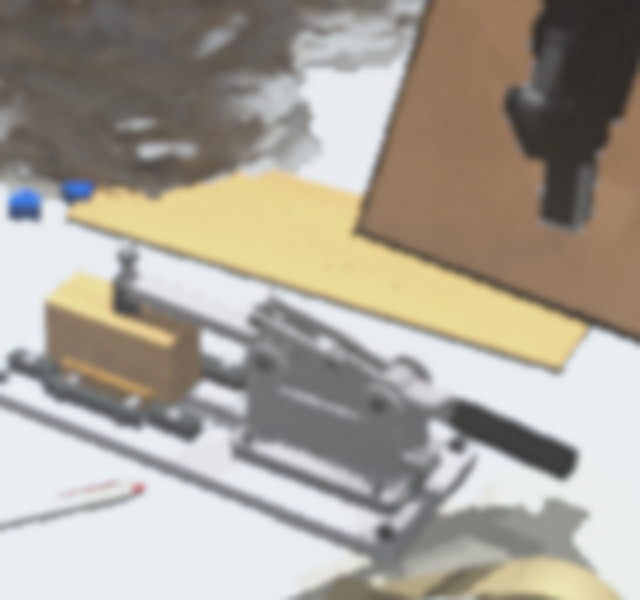

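View pics/w12.png

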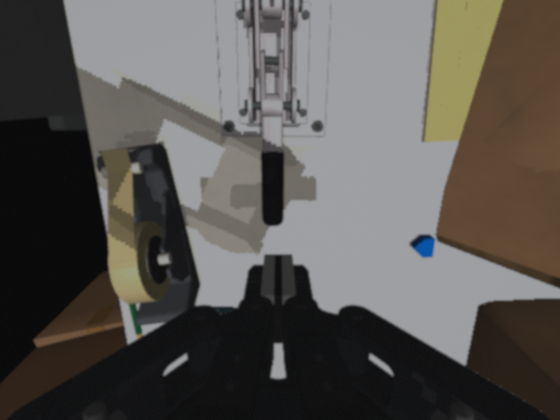

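The handle slopes about 0.09 rad below level, and the grip centre is at z 0.0655 (expected 0.065). That means it's shut and locked. The foot top is unchanged at 0.0587 and the gripper is clear, so I'm handing in.

```bash
python3 -m inch '[{"fingers":-1,"delta_pos":[0,0,0],"twist":[0,0,0]},{"fingers":-1,"delta_pos":[0,0,0],"twist":[0,0,0]}]'; python3 -c "
from plant import manip
print(manip.job_done())"
```

```text
time: 19.35
tool_pos: [0.5003, -0.1702, 0.1861]
tool_rot: [0.706, 0.003, 0.708, -0.002]
contact_force: [-0.5, 0.1, 0.1]
gripper_width: 0.002
the job is handed in; nothing more can be done
None
```

The foot is in the nest over the key, the clamp is locked on it, and I handed the job in at about 19.4 s. No verdict was reported.

- **Finding the key:** I measured the key in the wrist camera at about 4.7 mm toward +y from the nest's middle. The groove dropped over it on the first try, so I didn't need to feel along the nest.
- **Seating the foot:** I lowered it in 1–1.5 mm steps. Contact came at the height predicted for the floor, and the highest wrist force I read was about 15 N. With the clamp still open, the foot's top measured 58.8 mm (59 expected), level to within 0.002 rad.
- **Closing the clamp:** I pushed the handle over, let it sink until the tip rested on the foot, then pressed it down with readings of about 4 N at most. The force vanished at the height where it should snap shut.
- **Last checks:** The handle sits where it should when shut, within about 0.01 rad. The foot's top is still at 58.7 mm and the gripper is clear.
- **Not measured:** I couldn't read the tip's force on the foot directly. The robot was never near the blank or the tape dispenser, but I didn't re-measure their positions at the end.
- **Disagreement:** Wrist and top cameras differed by 1–2 mm on the nest's x position, so I centred the foot on the rails in the wrist picture.

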